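Stand up the stock card and hold a spring clip gaping over its edge

TASK

Slide the tall white card straight up out of its slot in the wooden rack, lower it upright and fully home into the slot of the metal bench stand, and let go of it. Then take the spring clip off its post by squeezing its handles so that the jaws spread, carry it to the card and finish while still holding the clip squeezed wide open, its jaws astride the middle of the card's top edge, neither resting nor pressing on the card, ready for a delivery note to be slipped in. Leave the short plates, the bored block and the spool where they are.

Things in the scene. Friction and masses are not known exactly. Their poses are not given: they have to be found in the camera images.
- rack: Fixed low wooden rack, 160 mm (x) by 140 mm (y), 47 mm high. Origin: centre of its underside, on the table. Three slots, open at both ends, run along its y axis at x = -50, 0 and +50 mm; each is 11 mm wide, its floor 12 mm above the origin, its walls 35 mm tall and 6 mm thick. It may be on the left or right.
- card: Loose rigid white plastic card, 8 mm thick (its x), 130 mm wide (its y), 120 mm tall (its z), about 130 g. Origin: centre of its lower edge. It starts upright in one of the rack's three slots (any of them), standing on the slot floor and loose in it; its top edge is then 132 mm above the table, and it stands well above the short plates.
- stand: Fixed metal bench stand between rack and post, base 90 mm (x) by 150 mm (y). Origin: centre of its underside, on the table. One slot, open at both ends, runs along its y at x = 0: 11 mm wide, floor 12 mm above the origin, walls 35 mm tall, then lips flaring outward up to 57 mm above the origin (mouth 26 mm wide). Empty at the start. A card in it can lean up to 5 degrees.
- post: Fixed parking post for the clip: dark steel base 80 mm (x) by 90 mm (y), 15 mm high, with an upright fin 4 mm thick (x), 60 mm wide (y), rising to 49 mm above the table. Origin: centre of the underside of the base, on the table. It may be on the left or right.
- clip: Loose steel spring clip (large bulldog clip), 90 g, 36 mm wide (its y), 98 mm tall; z up, from jaws to handles. Origin: midway between the closed jaw tips (wide open they lie 2 mm above it). Hinge barrel, 14 mm thick, 40 mm long along y, axis 48 mm above the origin; handles above, jaws below. Starts upright, jaws biting the post's fin, tips on the post's base, 15 mm above the table.
- clip_handles (a point): Point midway between the clip's two handles, 85 mm above its origin: the place to squeeze. The flat handles, 3 mm thick and 36 mm wide, flare apart along x from the hinge up to 98 mm above the origin, where they are 54 mm apart over their outsides (about 46 mm at this point). Wide open they are nearly parallel, 20 to 27 mm apart outside, and may slide a few mm on the fingers as they close.
- jaw (a joint): Angle of each of the clip's two jaws (they move alike), rad: -0.04 jaws touching, 0 biting the 4 mm fin as parked, 0.27 wide open at the stop, the tips then 29 mm apart inside (9 mm per 0.1 rad). Squeezing the handles along x spreads the jaws along x against the spring: 5 N starts it, about 12 N opens it fully; grip with 20 to 40 N to hold it at the stop. Let go, it snaps shut.
- plate_a: Bystander: loose short white plate, 8 mm by 110 mm by 65 mm tall, standing in one of the rack's slots. Origin: centre of its lower edge.
- plate_b: Bystander: another plate like plate_a, in the remaining slot.
- block: Bystander: loose white block with a bore, 60 by 60 by 40 mm, lying on the table beyond the work. Origin: centre of its underside.
- spool: Bystander: loose white flanged spool, 50 mm in diameter, 40 mm tall, upright on the table beyond the work. Origin: centre of its underside.
Not all that is in view belongs to the job. Leave any blue or purple look-alike of the rack alone.

How it is judged:
By the outcome, as a careful person would: the job done as asked, in the order asked, and still so for the second after the job is handed in, while the arm keeps its last pose, push and grip.
It also fails if it takes over 51 s, if anything falls off the work surface, if the arm or the gripper's body presses on something with over 40 N, if the wrist force passes 120 N, or if a joint passes its speed limit or range.

ROBOT

A 6-joint arm with a two-finger parallel gripper is mounted at the origin on the work surface. World frame = base frame: x ahead of the robot, y to its left, z up, the work surface at z = 0. Lengths are in m, angles in rad, forces in N, time in s.
With the tool pointing down it reaches from about 0.25 to 0.775 m from the base axis. Payload 4 kg.
Tool frame: the origin (TCP) lies at the very end of the fingers, on their centre line; the grasp point (between the pads) lies 19 mm behind it; z points along the fingers, y is the line along which they close (so a half turn about z gives the same grasp; the last joint's range is limited). The gripper opens to 94 mm and grips with 3 to 60 N. Pads are 16 mm wide; open, the fingers measure 119 mm over their backs; the gripper's body (75 mm by 177 mm) begins 78 mm behind the grasp point.
Start: joints at [-1.337, 0.087, 1.371, -0, 1.684, -0.103], TCP at [0.182, -0.519, 0.206] pointing down, gripper open.
Joint ranges: [-3.1, 3.1], [-0.76, 2.03], [0.27, 2.55], [-1.08, 4.22], [0.17, 2.65], [-2.57, 2.57]. Speed limits (rad/s): [2.79, 2.79, 3.14, 3.14, 3.14, 3.14].

INTERFACE

Orientations are given as [roll, pitch, yaw] about the fixed x, y, z axes, in that order (R = Rz(yaw) Ry(pitch) Rx(roll)).
In Python, from workcell import * gives the robot as it stands. Calls block until the motion is done:
- move_ptp(position, orientation): joint-space move of the TCP to a pose.
- move_l(position, rot=None, speed=0.15): straight line of the TCP; rot=None keeps the orientation; speed is the mean speed in m/s.
- move_j(angles): joint-space move.
- command_gripper(opening, grasp_force=None): opening from 0.0 (shut) to 1.0 (fully open); grasp_force is the grip in N (None keeps the last); returns when the fingers have stopped.
- pause(seconds).
- ik(position, orientation): joint angles nearest the present ones, or None.
- get_obs(): the state.
- camera(name): name is "side" or "top" or "wrist"; returns a dict with "img" (480x640x3 uint8, red, green, blue), "range_z" (480x640 float32, m along the optical axis (not along the pixel's ray), 0 where there is no reading), "mtx" (3x3 intrinsics, pixels), "position" and "rotation" of the camera in the world. Camera axes: x right, y down, z forward; pixel columns grow to the right and rows downward; lengths in m; the calibration is good to about 2 mm. A picture is of the moment at which its call begins.
A pose or a line that the arm cannot do raises IKError and nothing moves.
- close_job(): hands the job in; it is judged then, once.
The state is a dict: "t": time; "qpos": joint angles; "joint_vel": joint speeds; "joint_torque": joint torques, N m; "eef_pos": TCP position; "eef_rot": TCP orientation; "force": force on the tool from outside, world axes, zero at the start; "torque": the same for the moment, N m; "grip_width": opening from 0.0 (shut) to 1.0 (fully open); "grip_force": force on a finger pad.
Only numpy, scipy, OpenCV 4.12 (cv2) and the standard library are available. Lean on these libraries where they do the work, as an engineer would, in place of code of your own. Each camera call takes 0.05 s, during which the arm holds its last target. There are 200 camera calls.

## Working session

There is one attempt and no reset: what is moved stays moved. The work goes in short steps, each a Python script; the robot and the scene stay as the last script left them, time stands still between calls to the robot, and variables do not carry over. Pictures are saved under pics/ and viewed, at most 10 in all, crops included, and the job is handed in when it is done.

```bash
ls; mkdir -p pics
cat > h.py <<'E'
from workcell import *
import numpy as np, cv2
def cam(n):
    c=camera(n); c['R']=np.array(c['rotation']); c['p']=np.array(c['position']); c['K']=np.array(c['mtx']); return c
def cloud(c):
    z=c['range_z']; v,u=np.indices(z.shape); K=c['K']
    P=np.stack([(u-K[0,2])/K[0,0]*z,(v-K[1,2])/K[1,1]*z,z],-1)
    return P@c['R'].T+c['p']
def save(c,n): cv2.imwrite('pics/'+n,c['img'][:,:,::-1])
E
python3 - <<'E'
from h import *
for n in('top','side'):
    c=cam(n); save(c,n+'0.png'); np.savez(n+'0.npz',**{k:c[k] for k in('img','range_z','R','p','K')}); print(n,c['p'],c['R'],c['K'])
print(get_obs())
E
```

```text
pics
top [0.45813502 0.03359901 1.12299554] [-3.08432596 -0.01090793 -1.58272738] [[452.57015686   0.         323.54608032]
 [  0.         452.57015686 238.4279853 ]
 [  0.           0.           1.        ]]
side [0.45077745 1.04808495 0.97193666] [-2.28408837 -0.00633136 -3.06990502] [[523.30585262   0.         322.09631903]
 [  0.         523.30585262 242.97664138]
 [  0.           0.           1.        ]]
{'t': 0.1, 'qpos': array([-1.33709479e+00,  8.79283965e-02,  1.37209017e+00, -3.59516925e-05,
        1.68361466e+00, -1.03135732e-01]), 'joint_vel': array([-0.00090627,  0.00090007, -0.00376349, -0.00129701, -0.00041974,
       -0.00043365]), 'joint_torque': array([ 2.21602546e-03, -3.41252410e+01, -3.03300011e+01,  7.19713443e-02,
        3.04462470e-02, -1.00813832e-04]), 'eef_pos': array([ 0.18162676, -0.51861955,  0.20440195]), 'eef_rot': array([-3.13955924e+00, -1.74541576e-04,  3.36833078e-01]), 'force': array([-1.02985871,  0.16189381,  0.72698618]), 'torque': array([-0.00978896,  0.00765245, -0.00808091]), 'grip_force': 0.0, 'grip_width': 1.0022213285140495}
```

Rotation is rpy; I'll convert it.

```bash
sed -i "s/c\['R'\]=np.array(c\['rotation'\])/c['R']=Rot.from_euler('xyz',c['rotation']).as_matrix()/; s/^import numpy.*/import numpy as np, cv2\nfrom scipy.spatial.transform import Rotation as Rot/" h.py; cat h.py | head -6
```

```text
from workcell import *
import numpy as np, cv2
from scipy.spatial.transform import Rotation as Rot
def cam(n):
    c=camera(n); c['R']=Rot.from_euler('xyz',c['rotation']).as_matrix(); c['p']=np.array(c['position']); c['K']=np.array(c['mtx']); return c
def cloud(c):
```

View pics/top0.png

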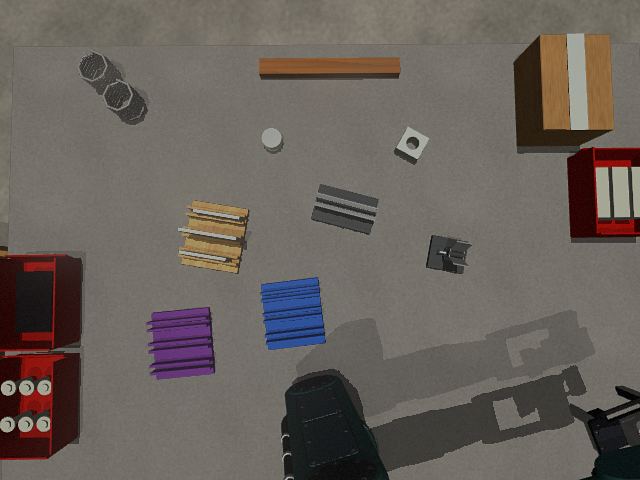

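View pics/side0.png

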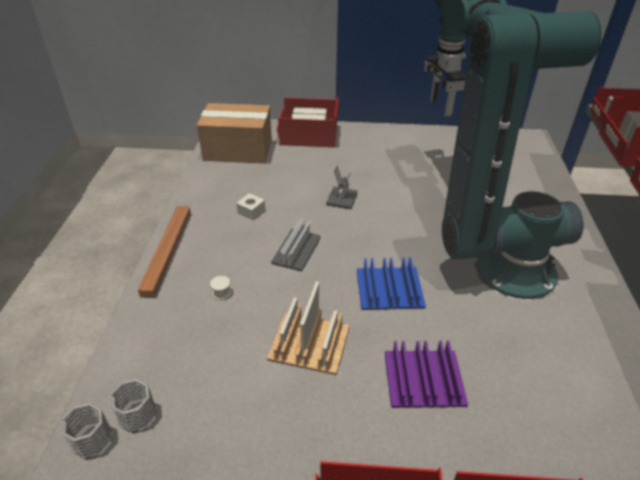

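The top view shows the wooden rack at about (213,236) with the tall card in its middle slot (180–245, 233), the stand at (345,208), and the post with the clip at (447,253). The block is at (411,145) and the spool at (272,139). The side view confirms that the tall card is in the rack's middle slot.

```bash
cat > m.py <<'E'
from h import *
def load(n):
    d=np.load(n+'0.npz'); c={k:d[k] for k in d}; c['R']=Rot.from_euler('xyz',c['R']).as_matrix() if c['R'].ndim==1 else c['R']; return c
c=load('top')
P=cloud(c)
def box(u0,u1,v0,v1,z0,z1,name):
    Q=P[v0:v1,u0:u1].reshape(-1,3); Q=Q[(Q[:,2]>z0)&(Q[:,2]<z1)]
    r=cv2.minAreaRect((Q[:,:2]*1000).astype(np.float32)); 
    print(name,len(Q),np.round(r[0],1),np.round(r[1],1),round(r[2],1),'z med/max',np.round([np.median(Q[:,2]),Q[:,2].max()],4))
E
cat > m1.py <<'E'
from m import *
s=P[225:300,340:400,2]; print('table z',np.median(s),s.std())
box(165,260,190,285,.105,.15,'card')
box(165,260,190,285,.055,.1,'plates')
box(165,260,190,285,.006,.1,'rack')
box(300,390,175,245,.006,.09,'stand')
box(300,390,175,245,.035,.09,'standlips')
box(415,485,220,285,.006,.03,'postbase')
box(415,485,220,285,.04,.13,'clip')
box(415,485,220,285,.095,.13,'cliphandles')
E
python3 m1.py
python3 - <<'E'
import cv2
i=cv2.imread('pics/top0.png')
cv2.imwrite('pics/z.png',cv2.hconcat([cv2.resize(i[185:285,165:265],(400,400),interpolation=2),cv2.resize(i[215:285,410:480],(400,400),interpolation=2)]))
E
```

```text
table z -0.0004652377877798486 0.06897089781182089
card 239 [528.6 277.5] [129.4   8.1] 79.9 z med/max [0.1312 0.136 ]
plates 403 [529.1 280.5] [135.2 107.8] 79.8 z med/max [0.0765 0.0988]
rack 3597 [535.4 284.6] [238.  185.2] 6.2 z med/max [0.0139 0.0988]
stand 2207 [597.  -24.5] [208.5  92.2] 73.6 z med/max [0.0125 0.0614]
standlips 577 [595.2 -32. ] [149.8  32.1] 74.9 z med/max [0.0522 0.0614]
postbase 788 [ 481.3 -276.3] [105.6  80.5] 78.6 z med/max [0.0144 0.0296]
clip 432 [ 479.9 -280.9] [55.2 54.4] 80.5 z med/max [0.0784 0.1164]
cliphandles 134 [ 478.9 -288.5] [36.7 54.4] 78.1 z med/max [0.1078 0.1164]
```

View pics/z.png

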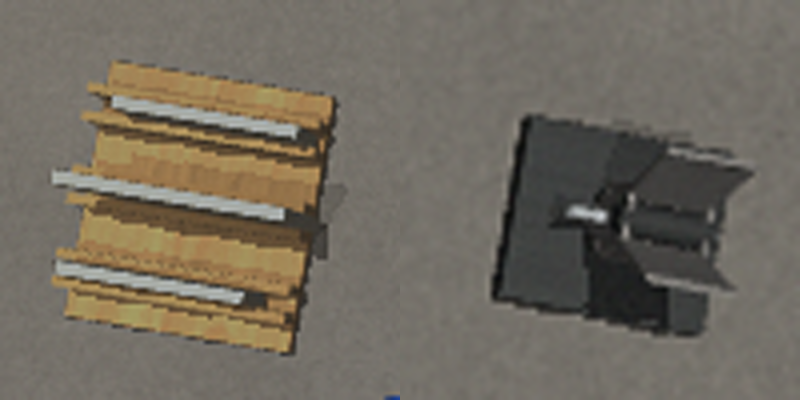

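The crop shows the tall white card in the middle slot (52–285, 175–213). The clip is on the post with its handles on the right (640–750, 150–290) and the fin visible at (585,213), so the clip sits towards −y of the fin's centre. The depth fits are clean: card at (528.6, 277.5), yaw −10.1°; stand at (595, −32), yaw −15.1°; clip at (479, −288.5), yaw −11.9°. Next I'll move above the card and check it with the wrist camera.

```bash
cat >> h.py <<'E'
D=np.deg2rad
def ori(a,s): return [np.pi,0,D(a+s*90)]
def top(c,ctr,z0,z1,rad=.09):
    P=cloud(c).reshape(-1,3); P=P[(P[:,2]>z0)&(P[:,2]<z1)&(np.hypot(P[:,0]-ctr[0],P[:,1]-ctr[1])<rad)]
    r=cv2.minAreaRect((P[:,:2]*1000).astype(np.float32)); print(len(P),np.round(r[0],1),np.round(r[1],1),round(r[2],1),'z',np.round(np.percentile(P[:,2],[5,50,95]),4)); return P
def st():
    o=get_obs(); print('t%.2f'%o['t'],np.round(o['eef_pos'],4),np.round(o['eef_rot'],3),'F',np.round(o['force'],1),'gw %.3f gf %.1f'%(o['grip_width'],o['grip_force'])); return o
E
python3 - <<'E'
from h import *
for s in(1,-1):
    for p,a in (([.5286,.2775,.097],-10.1),([.5286,.2775,.27],-10.1),([.5952,-.032,.24],-15.1),([.4789,-.2885,.08],-11.9)):
        q=ik(p,ori(a,s)); print(s,None if q is None else np.round(q,2))
move_ptp([.5286,.2775,.24],ori(-10.1,1 if ik([.5286,.2775,.24],ori(-10.1,1)) is not None else -1))
st()
c=cam('wrist'); save(c,'w1.png'); print(c['p'])
top(c,[.5286,.2775],.105,.15)
E
```

```text
1 [ 0.39  0.23  1.42 -0.    1.49  0.56]
1 [ 0.39  0.19  1.13 -0.    1.82  0.56]
1 [-0.15  0.19  1.19 -0.    1.76  0.11]
1 [-0.64  0.17  1.54  0.    1.44 -0.44]
-1 None
-1 None
-1 None
-1 None
t3.15 [0.529  0.2767 0.2399] [3.142 0.    1.393] F [ 0.1  0.3 -0.3] gw 1.002 gf 0.0
[0.53973714 0.34354698 0.41959664]
1542 [526.9 276.5] [129.1   7.6] 80.0 z [0.1312 0.1324 0.1335]
```

Run:
```python
from h import *
x,y=.5272,.2767
command_gripper(0.45)
move_l([x,y,.097],speed=.12)
command_gripper(0.0,30); st()
move_l([x,y,.107],speed=.05); st()
move_l([x,y,.2],speed=.12); o=st()
a=D(-15.1); yd=np.array([-np.sin(a),np.cos(a)])
p=np.array([.5952,-.032])-yd*.12
move_ptp([*p,.21],ori(-15.1,1)); st()
c=cam('wrist'); save(c,'w2.png'); print(c['p'])
np.savez('w2.npz',**{k:c[k] for k in('img','range_z','R','p','K')})
top(c,[.5952,-.032],.045,.07,.085)
```

```text
t6.09 [0.5272 0.2767 0.0971] [ 3.142 -0.     1.395] F [-0.8 -0.3  0.2] gw 0.082 gf 30.0
t6.44 [0.5273 0.2768 0.1076] [ 3.141 -0.     1.394] F [ 0.1 -0.3 -1.9] gw 0.083 gf 30.0
t7.37 [0.5267 0.2765 0.1988] [-3.140e+00  1.000e-03  1.395e+00] F [-0.1  0.7 -1.6] gw 0.085 gf 30.0
t8.94 [ 0.5642 -0.1468  0.2099] [-3.141e+00 -1.000e-03  1.309e+00] F [-0.3  0.5 -1.3] gw 0.083 gf 30.0
[ 0.58050388 -0.08130499  0.38962331]
4094 [593.3 -35.3] [146.8  31.5] 74.8 z [0.0478 0.0541 0.0575]
```

View pics/w2.png

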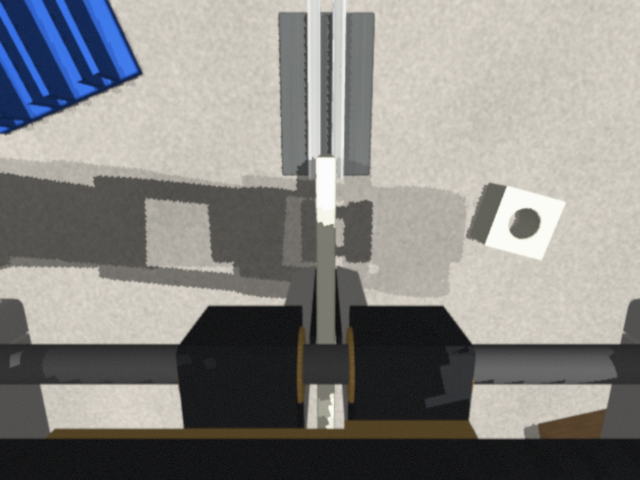

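The wrist view shows the card edge-on at (325,190), lined up with the stand's slot at (325,90). The lips fit to within about 1 mm of the top view, so I'll lower the card with a force guard.

Run:
```python
from h import *
x,y=.5941,-.0329; R=ori(-15.15,1)
move_l([x,y,.21],rot=R,speed=.12)
move_l([x,y,.15],speed=.12); f0=st()['force']
z=.15
while z>.0965:
    z-=.003 if z>.105 else .001
    move_l([x,y,z],speed=.06)
    f=get_obs()['force']-f0
    if np.abs(f).max()>4: print('contact',round(z,4),np.round(f,1))
    if np.abs(f).max()>10: break
st()
c=cam('side'); save(c,'s3.png')
```

```text
t10.78 [ 0.5944 -0.0332  0.1505] [ 3.141 -0.     1.306] F [ 0.2 -0.9 -2.2] gw 0.081 gf 30.0
contact 0.096 [-2.9  2.   6.8]
t16.78 [ 0.5942 -0.0329  0.097 ] [ 3.141 -0.     1.306] F [-2.7  1.1  4.6] gw 0.083 gf 30.0
```

Run:
```python
from h import *
x,y=.5941,-.0329
command_gripper(0.4); st()
move_l([x,y,.24],speed=.2); st()
c=cam('wrist'); save(c,'w4.png')
P=top(c,[x,y],.11,.15)
q=P[P[:,2]>.127]; r=cv2.minAreaRect((q[:,:2]*1000).astype(np.float32)); print(r)
```

```text
t17.48 [ 0.5941 -0.0329  0.0959] [-3.142 -0.     1.306] F [ 0.5 -0.9 -0.2] gw 0.398 gf 0.0
t18.35 [ 0.5935 -0.0328  0.2385] [-3.139  0.     1.306] F [-0.   0.6  0.2] gw 0.399 gf 0.0
1573 [593.1 -33.1] [130.1   7.6] 74.8 z [0.1313 0.1324 0.1335]
((593.0972900390625, -33.12434387207031), (130.05697631835938, 7.635812759399414), 74.77034759521484)
```

View pics/w4.png

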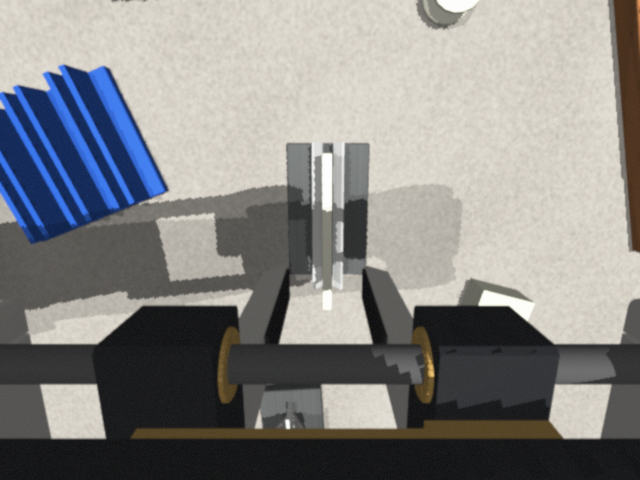

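The card is fully home: its top edge is at z = 0.132, centred at (593, −33), upright in the slot at (327,230). Next is the clip.

Run:
```python
from h import *
x,y=.4789,-.2885
a=D(-11.9); yd=np.array([-np.sin(a),np.cos(a)])
p=np.array([x,y])-yd*.03
move_ptp([*p,.23],ori(-11.9,1)); command_gripper(0.85); st()
c=cam('wrist'); save(c,'w5.png')
top(c,[x,y],.095,.13,.05); top(c,[x,y],.105,.13,.05)
```

```text
t20.39 [ 0.4727 -0.3179  0.23  ] [3.142 0.    1.363] F [ 0.7  0.6 -1.1] gw 0.854 gf 0.0
1067 [ 477.1 -290.6] [36.2 54. ] 78.5 z [0.0967 0.1086 0.1142]
685 [ 477.2 -290.6] [36.2 54. ] 78.4 z [0.1059 0.1124 0.1144]
```

View pics/w5.png

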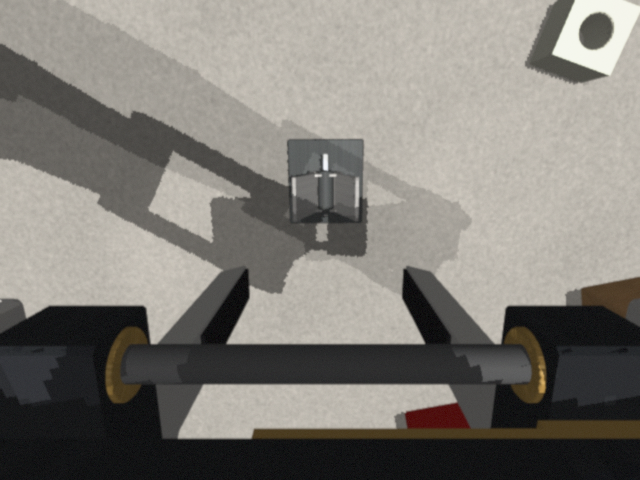

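The wrist view shows the clip on the fin, its handles at (288–363, 175–222), with clear space on both sides for the fingers. The fit gives (477.2, −290.6), yaw −11.6°. Now I'll squeeze it.

Run:
```python
from h import *
x,y=.4772,-.2906; R=ori(-11.6,1)
move_l([x,y,.14],rot=R,speed=.12)
move_l([x,y,.081],speed=.1); st()
command_gripper(0.0,30); pause(.3); st()
move_l([x,y,.092],speed=.05); st()
move_l([x,y,.24],speed=.12); pause(.2); st()
c=cam('wrist'); save(c,'w6.png'); s=cam('side'); save(s,'s6.png')
i=s['img'][130:230,280:400]; j=cv2.resize(i,(480,400),interpolation=2)
cv2.imwrite('pics/z6.png',cv2.hconcat([cv2.resize(c['img'],(320,240))[:, :,::-1].copy() if 0 else cv2.copyMakeBorder(cv2.resize(c['img'],(320,240)),0,160,0,0,0)[:,:,::-1].copy(),j[:,:,::-1].copy()]))
```

```text
t22.12 [ 0.4776 -0.2909  0.0816] [3.141 0.    1.368] F [ 0.1 -0.2  0.3] gw 0.849 gf 0.0
t23.32 [ 0.479  -0.2917  0.0834] [3.136e+00 2.000e-03 1.368e+00] F [1.3 0.1 6.6] gw 0.254 gf 30.0
t23.68 [ 0.4768 -0.2904  0.0917] [-3.141 -0.     1.368] F [ 0.1  0.3 -0.1] gw 0.257 gf 30.0
t25.27 [ 0.477  -0.2904  0.2392] [-3.140e+00 -1.000e-03  1.368e+00] F [-0.4  0.9 -0.2] gw 0.255 gf 30.0
```

View pics/z6.png

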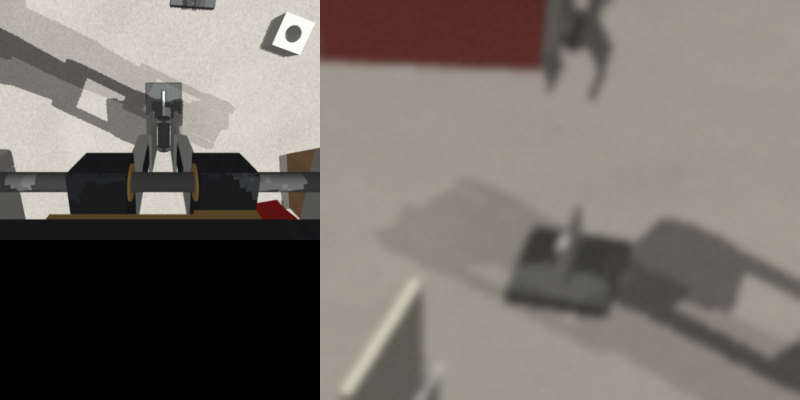

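The side crop shows the clip off the post, hanging from the fingers with its jaws spread at (550–600, 95); the post's fin is bare at (575,225). Now I'll carry it over the card and measure the tips.

Run:
```python
from h import *
x,y=.5931,-.0331
move_ptp([x,y,.25],ori(-15.2,1)); pause(.3); st()
s=cam('side'); save(s,'s7.png')
P=cloud(s).reshape(-1,3); a=D(-15.2)
d=P[:,:2]-[x,y]; lx=d@[np.cos(a),np.sin(a)]*1000; ly=d@[-np.sin(a),np.cos(a)]*1000
m=(abs(lx)<45)&(abs(ly)<40)&(P[:,2]>.145)&(P[:,2]<.30)
for z0 in np.arange(.15,.30,.006):
    k=m&(P[:,2]>=z0)&(P[:,2]<z0+.006)
    if k.sum()>3: print('%.3f'%z0,k.sum(),'lx',np.round([lx[k].min(),lx[k].max()],1),'ly',np.round([ly[k].min(),np.median(ly[k]),ly[k].max()],1))
i=s['img']; u,v=240,120
K,R,p=s['K'],s['R'],s['p']; q=R.T@(np.array([x,y,.17])-p); q=K@q/q[2]; u,v=int(q[0]),int(q[1]); print(u,v)
cv2.imwrite('pics/z7.png',cv2.resize(i[v-60:v+60,u-60:u+60],(600,600),interpolation=2)[:,:,::-1])
```

```text
t26.76 [ 0.5929 -0.0342  0.25  ] [3.142 0.    1.304] F [-0.5  0.1 -0.1] gw 0.255 gf 30.0
0.180 7 lx [-16.5  19.6] ly [-14.4   1.6  13.1]
0.186 23 lx [-18.   18.7] ly [-16.9  -1.4  19.9]
0.192 24 lx [-18.7  20.4] ly [-15.5   7.8  19.9]
0.198 19 lx [-19.1  19.5] ly [-17.9   3.6  17.7]
0.204 25 lx [-20.9  22.5] ly [-19.1   9.6  20.1]
0.210 27 lx [-22.6  20.9] ly [-18.8   5.7  19.2]
0.216 22 lx [-20.   18.4] ly [-21.    5.8  18.4]
0.222 31 lx [-17.5  16.3] ly [-19.7   8.6  20.4]
0.228 50 lx [-15.6  11.8] ly [-19.6  10.1  21.7]
0.234 41 lx [-11.9  11.6] ly [-20.    7.2  20.2]
0.240 30 lx [-11.9  10.3] ly [-17.7   6.9  20.3]
0.246 21 lx [-11.2  10.1] ly [-20.5   3.   20.4]
0.252 26 lx [-16.1  20.8] ly [-15.5   8.4  19.3]
0.258 35 lx [-24.5  21.7] ly [-15.2   6.   19.3]
0.264 43 lx [-25.4  22. ] ly [-16.8   6.7  18.8]
0.270 36 lx [-24.6  20.7] ly [-17.3   6.9  17.3]
0.276 40 lx [-24.8  22.3] ly [-15.7   7.   19. ]
0.282 51 lx [-25.4  23.7] ly [-19.1   5.2  21.7]
0.288 31 lx [-25.8  22.9] ly [-6.5  5.9 10.3]
0.294 24 lx [-25.7  22.9] ly [-6.8  5.2  9.7]
295 201
```

View pics/z7.png

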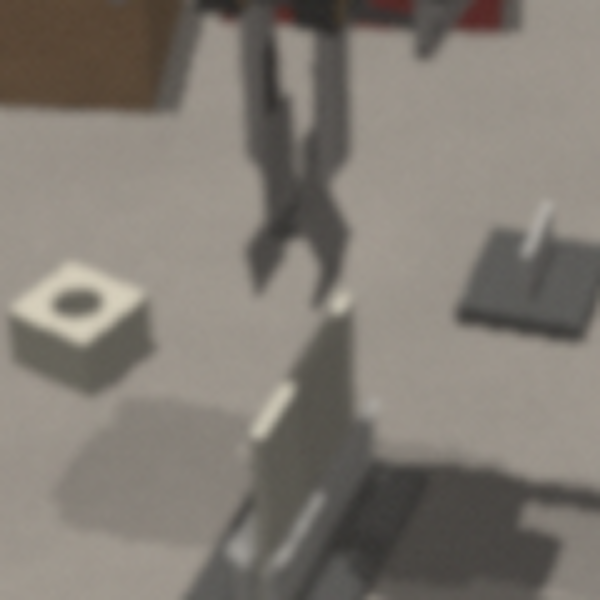

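The side crop shows the open jaws (tips at (260,290) and (318,305)) above and astride the line of the card's top edge. The tips are at z ≈ 0.183, spread evenly about the card plane. I'll lower until the tips are 15 mm below the edge, with a force guard.

Run:
```python
from h import *
x,y=.5931,-.0331
f0=get_obs()['force']
for z in(.215,.205,.198,.191,.184):
    move_l([x,y,z],speed=.08); f=get_obs()['force']-f0
    if np.abs(f).max()>3.5: print('force',z,np.round(f,1))
    if np.abs(f).max()>8: break
pause(.5); st()
s=cam('side'); c=cam('wrist')
P=top(c,[x,y],.126,.137); 
u,v=295,215
A=cv2.resize(s['img'][v-50:v+50,u-50:u+50],(400,400),interpolation=2); B=cv2.resize(c['img'][160:420,200:460],(400,400),interpolation=2)
cv2.imwrite('pics/z8.png',cv2.hconcat([A,B])[:,:,::-1])
```

```text
t28.93 [ 0.5931 -0.0331  0.1841] [ 3.141 -0.     1.305] F [-0.2  0.3 -1. ] gw 0.253 gf 30.0
1525 [590.3 -31.4] [127.5  40.1] 62.9 z [0.1309 0.1324 0.1336]
```

View pics/z8.png

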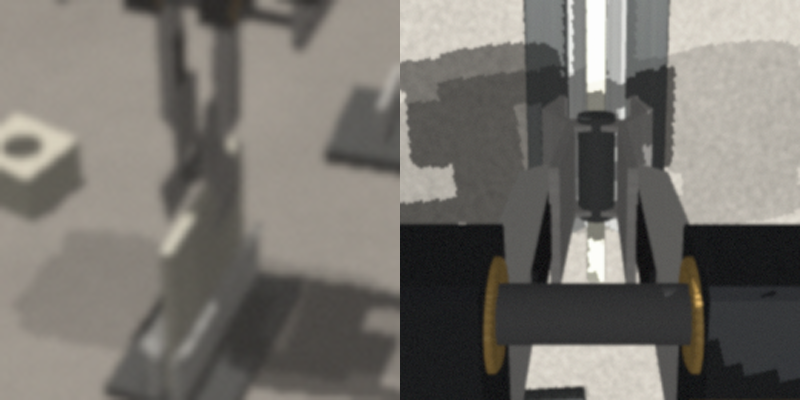

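The pictures show the clip astride the middle of the top edge (side crop around (200,185)). In the wrist crop the barrel (597,165) is centred over the card's edge (597, 60–260). There is no contact force, the jaws are wide open and the card hasn't moved. I'm handing it in.

```bash
python3 -c "
from h import *
st(); print(close_job())"
```

```text
t29.02 [ 0.5931 -0.0331  0.1841] [ 3.142 -0.     1.306] F [-0.2 -0.8 -0.2] gw 0.254 gf 30.0
the job is handed in; nothing more can be done
None
```

I handed the job in at about 29 s: the card stands upright and fully home in the stand, and the gripper holds the clip wide open (30 N) astride the middle of its top edge, with no contact force measured; no verdict came back.

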